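# Tip a parcel label-up and push it into the label reader

## Robot

A 7-joint arm with a two-finger parallel gripper is mounted at the origin on the work surface; the furniture and walls round the work are solid. World frame = base frame: x ahead of the robot, y to its left, z up, the work surface at z = 0. Lengths are in m, angles in rad, forces in N, time in s.
With the tool pointing down it reaches from about 0.425 to 0.825 m from the base axis. Payload 3.6 kg.
Tool frame: the origin (TCP) lies where the fingers leave the gripper's body, on its centre line; the fingertips stand 73 mm ahead of it and the grasp point (between the pads) lies 54 mm ahead of it; z points along the fingers, y is the line along which they close (so a half turn about z gives the same grasp; the last joint's range is limited). The gripper opens to 85 mm and grips with 20 to 120 N. Pads are 22 mm wide; open, the fingers measure 114 mm over their backs; the gripper's body (76 mm by 85 mm) begins 54 mm behind the grasp point. The pads swing forward as they close: fully open they stand 13 mm farther back than shut.
Start: joints at [-1.298, 0.615, -0.013, 1.423, 0.008, 1.103, -0.04], TCP at [0.191, 0.621, 0.304] pointing down, gripper open.
Joint ranges: [-3.12, 3.12], [-0.3, 2.06], [-1.34, 1.32], [0.26, 2.42], [-1.36, 4.5], [0.01, 1.98], [-2.84, 2.84]. Speed limits (rad/s): [2.79, 2.79, 3.14, 3.14, 3.14, 3.14, 3.14].

## Interface

Orientations are given as a unit quaternion [x, y, z, w].
In Python, from station import arm, snapshot, camera_info, ticket gives the robot as it stands. Calls block until the motion is done:
- arm.movep(position, orientation): joint-space move of the TCP to a pose.
- arm.line_to(position, velocity=0.15, ori=None): straight line of the TCP; ori=None keeps the orientation; velocity is the mean speed in m/s.
- arm.move_j(angles): joint-space move.
- arm.move_gripper(opening, effort=None): opening from 0.0 (shut) to 1.0 (fully open); effort is the grip in N (None keeps the last); returns when the fingers have stopped.
- arm.pause(seconds).
- arm.ik(position, orientation): joint angles nearest the present ones, or None.
- snapshot(name): name is "scene" or "side" or "wrist"; returns the picture (400x640x3 uint8, blue, green, red); there is no depth.
- camera_info(name): a dict with "fx", "fy", "cx", "cy" (pixels), "R" (3x3) and "t" (3): a world point X has camera coordinates R X + t; the wrist camera has in their place "T_tool_cam" (4x4, takes a point from camera to tool coordinates, whose origin is the TCP and whose axes are the flange's). Camera axes: x right, y down, z forward; pixel columns grow to the right and rows downward; lengths in m; the calibration is good to about 2 mm. A picture is of the moment at which its call begins: read the wrist's pose just before it. camera_info takes no time and is no camera call.
A pose or a line that the arm cannot do raises arm.MotionError and nothing moves.
- ticket.finish_job(): hands the job in; it is judged then, once.
Readings, each from a call of its own:
- arm.read_time(): time.
- arm.read_joint_positions(): joint angles.
- arm.read_dq(): joint speeds.
- arm.read_effort(): joint torques, N m.
- arm.read_tool_pos(): TCP position.
- arm.read_eef_rot(): TCP orientation.
- arm.read_ft_force(): force on the tool from outside, world axes, zero at the start.
- arm.read_wrist_torque(): the same for the moment, N m.
- arm.read_opening(): opening from 0.0 (shut) to 1.0 (fully open).
- arm.read_finger_force(): force on a finger pad.
Only numpy, scipy, OpenCV 4.12 (cv2) and the standard library are available. Lean on these libraries where they do the work, as an engineer would, in place of code of your own. Each camera call takes 0.05 s, during which the arm holds its last target. There are 200 camera calls.

## Task

The small parcel on the right of the bench lies with its label side down. Tip it over its long edges, a quarter turn at a time and without lifting it clear of the bench, until the label side is up; then push it lengthwise, lying flat, into the slot of the label reader until it sits centred under the arch. Leave the other things on the bench where they are.

Things in the scene. Friction and masses are not known exactly. Their poses are not given: they have to be found in the camera images.
- parcel: the small brown parcel to turn: a stiff box 70 x 101 x 56 mm (x, y, z), 0.2 to 0.4 kg. Origin: centre of the plain face across from the label; +z points out of the label side (paper label, tape), at the start down; y along its length, at first within 0.5 rad of world y (either way round). It starts nearer to the robot than the reader's lane, or beyond the lane.
- parcel_mid (a point): the middle of that parcel, 28 mm from the label side. Its wrapping grips the bench (friction about 0.75 to 1.1): pushed near its top by fingers that rise with it, it tips over the long edge rather than slides. Each quarter turn about its y carries it about 63 mm sideways; after the first it rests 70 mm high.
- reader: label reader: a grey arch fixed to the bench beside the foam box, 112 mm wide, 40 deep, 92 high; its slot, 80 wide and 66 high, goes right through, bench as floor. Origin: on the bench, mid-slot; +x is the way the parcel goes in (roughly world +y), z up. At the mouth two steel guide lips, 29 mm high, flare from 80 mm apart at x = -18 mm to 105 at x = -46. Flat feet reach y = +-79 mm.
- reader_mid (a point): the point in the middle of the slot, 28 mm above the bench, where the parcel's middle belongs
- tape_pale: bystander: roll of pale parcel tape lying flat, 92 mm across, 48 mm high, loose; origin under its centre. It stands on the other side of the reader's lane from the parcel
- stamp: bystander: red and black office stamp standing upright, 40 x 71 x 78 mm (x, y, z), loose; origin under its centre
- low_parcel: bystander: another, flatter brown parcel, 75 x 112 x 47 mm (x, y, z), label up already, loose; origin under its centre
- tiny_parcel: bystander: the smallest brown parcel, 55 x 76 x 30 mm (x, y, z), label up already, loose; origin under its centre
- foam_box: bystander: white foam shipping box with its lid shut, 277 x 302 mm on plan, highest point 182 mm above the bench, fixed between the robot's start and the work; origin under its centre; the lid hinges loosely along the edge nearest to the robot

How it is judged:
On the way:
1. the parcel lies label side up on the bench, outside the slot (angle between parcel's own z axis and vertical below 0.12 rad and height (world z) of parcel_mid below 0.036 m and horizontal distance between parcel_mid and reader_mid above 0.06 m), for 0.2 s.
At the end, for the whole second after the job is handed in: The parcel lies flat on the bench, label side up (within 0.1 rad), in the reader's slot, its middle within 20 mm of the arch's middle along the slot and 15 mm across it, at rest and released (angle between parcel's own z axis and vertical below 0.1 rad and height (world z) of parcel_mid below 0.036 m and x of parcel_mid in the frame of reader between -0.02 and 0.02 m and y of parcel_mid in the frame of reader between -0.015 and 0.015 m and angle between the y axis of parcel and the x axis of reader, either way round below 0.3 rad and linear speed of parcel below 0.02 m/s); the robot touches nothing.
It fails at once if the parcel is lifted off the bench (its centre more than 66 mm up; tipping over a long edge raises it to 45 mm) (height (world z) of parcel_mid above 0.066 m).
It fails at once if one of the other things on the bench is shifted by more than 30 mm (distance of any of tape_pale, stamp, low_parcel, tiny_parcel from where it was at the start of the episode above 0.03 m).
It also fails if it takes over 72 s, if anything falls off the work surface, if the arm or the gripper's body presses on something with over 40 N, if the wrist force passes 120 N, or if a joint passes its speed limit or range.

## Working session

There is one attempt and no reset: what is moved stays moved. The work goes in short steps, each a Python script; the robot and the scene stay as the last script left them, time stands still between calls to the robot, and variables do not carry over. Pictures are saved under pics/ and viewed, at most 10 in all, crops included, and the job is handed in when it is done.

```bash
mkdir -p pics; ls
python3 - <<'E'
from station import arm, snapshot, camera_info
import cv2
for n in ("scene","side","wrist"):
    cv2.imwrite(f"pics/{n}0.png",snapshot(n)); print(n,camera_info(n))
print(arm.read_tool_pos(),arm.read_eef_rot(),arm.read_time())
E
```

```text
pics
scene {'fx': 397.2807516395096, 'fy': 397.2807516395096, 'cx': 322.50086248284595, 'cy': 198.7359914074368, 'R': array([[ 0.78289646, -0.62214843, -0.00211214],
       [-0.47855758, -0.6000289 , -0.64105223],
       [ 0.39756229,  0.5028883 , -0.76749435]]), 't': array([-0.48142302,  0.12947168,  0.96619849])}
side {'fx': 421.10522490076374, 'fy': 421.10522490076374, 'cx': 317.157405921872, 'cy': 194.58309018541686, 'R': array([[ 0.93359395, -0.35812153, -0.01230041],
       [-0.20282042, -0.49981456, -0.84205064],
       [ 0.29540855,  0.78862816, -0.53925821]]), 't': array([-0.50955716,  0.04035155,  1.07345978])}
wrist {'fx': 289.3959695988622, 'fy': 289.3959695988622, 'cx': 321.0052301512177, 'cy': 199.30102216184633, 'T_tool_cam': array([[-8.94786085e-04, -9.57047627e-01, -2.89929369e-01,
         7.36740995e-02],
       [ 9.99999319e-01, -6.39277437e-04, -9.75984333e-04,
        -2.03245715e-04],
       [ 7.48718186e-04, -2.89930045e-01,  9.57047548e-01,
        -7.00317946e-02],
       [ 0.00000000e+00,  0.00000000e+00,  0.00000000e+00,
         1.00000000e+00]])}
[0.1912076  0.62076453 0.30300966] [ 1.48835440e-01  9.88861480e-01 -9.81922012e-04 -1.48211979e-04] 0.15
```

View pics/scene0.png

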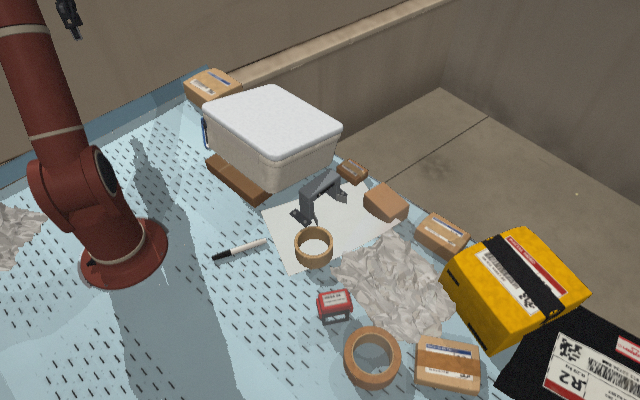

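View pics/side0.png

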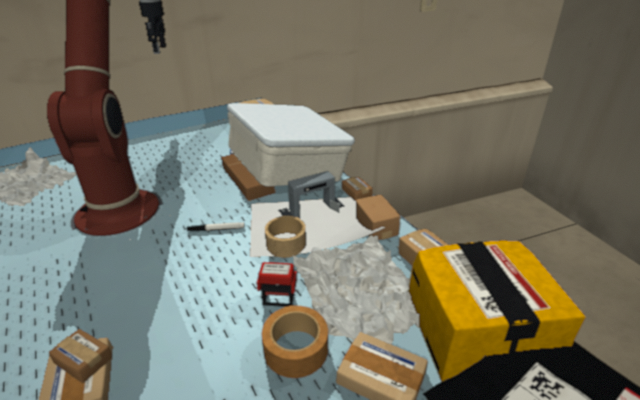

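The plain brown box at scene (385,202) / side (377,215) is the parcel. The reader is at about (318,195), the pale tape at (314,247), the tiny parcel at (352,170), the low parcel at (442,235) and the stamp at (335,303). I'll zoom in next.

Run:
```python
import cv2, numpy as np
a=cv2.imread("pics/scene0.png")[150:290,250:480]; b=cv2.imread("pics/side0.png")[155:275,250:450]
a=cv2.resize(a,None,fx=3.4,fy=3.4,interpolation=cv2.INTER_CUBIC)
cv2.imwrite("pics/c1.png",a)
b=cv2.resize(b,None,fx=4,fy=4,interpolation=cv2.INTER_CUBIC)
cv2.imwrite("pics/c2.png",b)
```

```text
(no output)
```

View pics/c1.png

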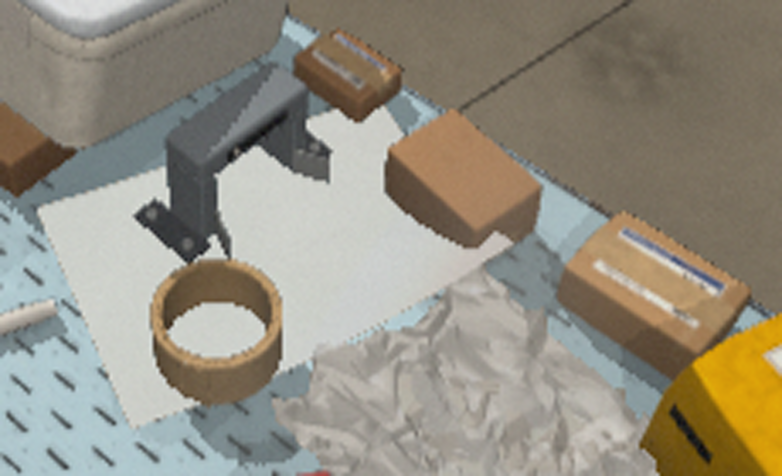

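View pics/c2.png

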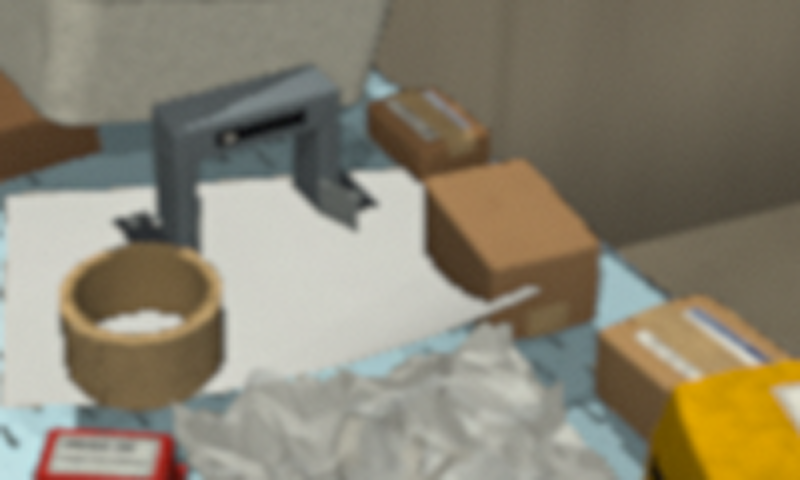

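```bash
cat > h.py <<'E'
from station import arm, snapshot, camera_info
import numpy as np, cv2
from scipy.spatial.transform import Rotation as Rn
def cast(n,uv,z,T=None):
    c=camera_info(n); uv=np.atleast_2d(np.float64(uv))
    d=np.c_[(uv[:,0]-c['cx'])/c['fx'],(uv[:,1]-c['cy'])/c['fy'],np.ones(len(uv))]
    if T is None: o=-c['R'].T@c['t']; d=d@c['R']
    else:
        M=T@c['T_tool_cam']; o=M[:3,3]; d=d@M[:3,:3].T
    return o+d*((np.asarray(z)-o[2])/d[:,2])[:,None]
def toolT():
    T=np.eye(4); T[:3,:3]=Rn.from_quat(arm.read_eef_rot()).as_matrix(); T[:3,3]=arm.read_tool_pos(); return T
def down(yaw,pitch=0.0):
    "tool z down, tool y axis at world heading yaw; pitch tilts about the tool y"
    y=np.array([np.cos(yaw),np.sin(yaw),0]); z=np.array([0,0,-1.]); x=np.cross(y,z)
    return (Rn.from_rotvec(y*pitch)*Rn.from_matrix(np.c_[x,y,z])).as_quat()
E
python3 - <<'E'
from h import *
np.set_printoptions(precision=3,suppress=True)
s1=lambda p:np.array(p)/3.4+[250,150]; s2=lambda p:np.array(p)/4+[250,155]
it={'parcel':([(455,110),(542,187),(386,150)],[(525,160),(600,243),(425,185),(492,272)],.056),
'arch':([(168,140),(275,65),(305,88),(200,165)],[(155,105),(315,65),(340,92),(185,132)],.092),
'feet':([(135,213),(190,258)],[(118,220)],.003),
'tape':([(217,310)],[(142,293)],.048),
'tiny':([(345,30),(403,70),(297,65),(365,95)],[(430,88),(490,130),(370,105)],.03),
'low':([(620,213),(748,290),(565,265)],[(690,298),(600,340)],.047)}
for k,(a,b,z) in it.items(): print(k,'\n',cast('scene',s1(a),z)[:,:2],'\n',cast('side',s2(b),z)[:,:2])
print(cast('scene',[(335,293),(270,110),(203,98),(340,128),(268,84),(258,186)],[.078,.182,.182,.182,.182,0]))
E
```

```text
parcel 
 [[ 0.612 -0.261]
 [ 0.608 -0.355]
 [ 0.543 -0.258]] 
 [[ 0.611 -0.264]
 [ 0.609 -0.355]
 [ 0.544 -0.266]
 [ 0.54  -0.357]]
arch 
 [[ 0.405 -0.174]
 [ 0.512 -0.164]
 [ 0.514 -0.197]
 [ 0.408 -0.207]] 
 [[ 0.407 -0.176]
 [ 0.514 -0.167]
 [ 0.515 -0.203]
 [ 0.414 -0.212]]
feet 
 [[ 0.383 -0.154]
 [ 0.391 -0.214]] 
 [[ 0.384 -0.158]]
tape 
 [[ 0.36  -0.288]] 
 [[ 0.36  -0.294]]
tiny 
 [[ 0.622 -0.123]
 [ 0.628 -0.188]
 [ 0.565 -0.13 ]
 [ 0.586 -0.189]] 
 [[ 0.616 -0.124]
 [ 0.628 -0.188]
 [ 0.569 -0.13 ]]
low 
 [[ 0.641 -0.403]
 [ 0.659 -0.504]
 [ 0.576 -0.41 ]] 
 [[ 0.635 -0.408]
 [ 0.571 -0.421]]
[[ 0.305 -0.431  0.078]
 [ 0.467  0.032  0.182]
 [ 0.356  0.186  0.182]
 [ 0.563 -0.136  0.182]
 [ 0.527  0.132  0.182]
 [ 0.37  -0.02   0.   ]]
```

The two views agree to within a few mm. The parcel's middle is at about (0.576,-0.311) with yaw near 0. The reader is at about (0.461,-0.187), heading about 5° past +y. Next I'll go over with the wrist camera.

Run:
```python
from h import *
arm.movep([0.50,-0.27,0.40],down(-np.pi/2)); arm.move_gripper(0.0)
T=toolT(); im=snapshot("wrist"); np.save("T1.npy",T); cv2.imwrite("pics/w1.png",im); print(T,arm.read_time(),arm.read_joint_positions())
for p,y in [((.625,-.31,.12),-np.pi/2),((.575,-.31,.15),-np.pi/2),((.47,-.39,.1),0),((.46,-.255,.1),0)]: print(arm.ik(p,down(y)))
```

```text
[[ 9.99999999e-01 -2.25456813e-05  3.73182027e-05  5.00002683e-01]
 [-2.25450223e-05 -1.00000000e+00 -1.76591962e-05 -2.70017078e-01]
 [ 3.73186008e-05  1.76583548e-05 -9.99999999e-01  4.00009045e-01]
 [ 0.00000000e+00  0.00000000e+00  0.00000000e+00  1.00000000e+00]] 4.275 [-0.14361986  0.57356108  1.04540069  1.53112663 -0.50448548  1.32985726
 -0.616818  ]
[ 0.04134088  1.01906377  0.79948909  1.45230929 -0.80200183  1.01512212
 -0.53573092]
[ 0.03526392  0.92867091  0.81464746  1.5829113  -0.77721693  0.98041134
 -0.46874041]
[ 0.43195912  0.83677219  0.38004212  1.73222327 -0.46403427  0.66290411
  1.06916143]
[ 0.23247525  0.75292335  0.36168943  1.97696353 -0.52508001  0.50370797
  0.97136234]
```

View pics/w1.png

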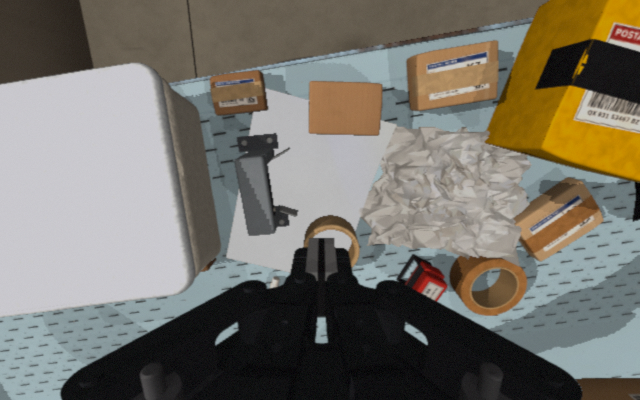

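The wrist view shows the parcel's top spanning (309..382, 81..135). The arch top is around (256,195), the pale tape at (332,240), and the crumpled paper starts at u≈365–390. I'll measure these with masks.

Run:
```python
from h import *
np.set_printoptions(precision=3,suppress=True)
T=np.load("T1.npy"); im=cv2.imread("pics/w1.png"); hsv=cv2.cvtColor(im,cv2.COLOR_BGR2HSV)
def big(m,roi):
    k=np.zeros_like(m); x0,x1,y0,y1=roi; k[y0:y1,x0:x1]=m[y0:y1,x0:x1]
    k=cv2.morphologyEx(k,cv2.MORPH_OPEN,np.ones((3,3)))
    return max(cv2.findContours(k,cv2.RETR_EXTERNAL,cv2.CHAIN_APPROX_NONE)[0],key=cv2.contourArea)
def show(n,c,z):
    P=cast('wrist',c.reshape(-1,2),z,T)[:,:2]; r=cv2.minAreaRect(np.float32(P)); b=cv2.boxPoints(r)
    print(n,r); print(b); return b
print(hsv[105,345],hsv[132,345],hsv[190,258],hsv[180,320])
show('parcel',big(cv2.inRange(hsv,(5,70,100),(20,255,255)),(295,395,70,145)),.056)
show('arch',big(cv2.inRange(hsv,(0,0,40),(180,70,120)),(236,276,150,240)),.092)
show('tiny',big(cv2.inRange(hsv,(5,70,60),(20,255,255)),(200,275,60,120)),.03)
show('low',big(cv2.inRange(hsv,(5,70,60),(20,255,255)),(400,500,30,115)),.047)
print('tape rim',cast('wrist',[(305,240),(359,240),(332,216)],.048,T))
print('crumple edge',cast('wrist',[(390,125),(395,150),(370,190),(362,215),(370,240)],.015,T))
print('feet',cast('wrist',[(237,136),(276,136),(277,152),(247,232),(273,232)],.003,T))
print('bench edge',cast('wrist',[(345,62)],0,T))
```

```text
[ 14 131 158] [ 14 135 151] [102  11 121] [120   1 184]
parcel ((0.5781251788139343, -0.30309635400772095), (0.09840145707130432, 0.0678844302892685), 88.43195343017578)
[[ 0.543 -0.351]
 [ 0.611 -0.353]
 [ 0.613 -0.255]
 [ 0.546 -0.253]]
arch ((0.4664454758167267, -0.18145982921123505), (0.05156910791993141, 0.1201566532254219), 89.38719177246094)
[[ 0.406 -0.207]
 [ 0.526 -0.208]
 [ 0.527 -0.156]
 [ 0.407 -0.155]]
tiny ((0.5997223258018494, -0.15121020376682281), (0.05387343093752861, 0.0759575217962265), 5.971129894256592)
[[ 0.569 -0.116]
 [ 0.577 -0.192]
 [ 0.63  -0.186]
 [ 0.623 -0.111]]
low ((0.6185824871063232, -0.44833311438560486), (0.07334310561418533, 0.12025436013936996), 8.504469871520996)
[[ 0.573 -0.394]
 [ 0.591 -0.513]
 [ 0.664 -0.502]
 [ 0.646 -0.383]]
tape rim [[ 0.378 -0.245  0.048]
 [ 0.378 -0.331  0.048]
 [ 0.419 -0.287  0.048]]
crumple edge [[ 0.554 -0.376  0.015]
 [ 0.516 -0.386  0.015]
 [ 0.452 -0.35   0.015]
 [ 0.408 -0.339  0.015]
 [ 0.363 -0.355  0.015]]
feet [[ 0.537 -0.138  0.003]
 [ 0.537 -0.199  0.003]
 [ 0.512 -0.2    0.003]
 [ 0.373 -0.141  0.003]
 [ 0.373 -0.187  0.003]]
bench edge [[ 0.644 -0.306  0.   ]]
```

Run:
```python
from h import *
q0=down(-0.03); q1=down(0.09)
arm.move_gripper(1.0,20)
arm.movep([.577,-.306,.25],q0)
arm.line_to([.577,-.306,.087],.15)
print(arm.read_ft_force())
arm.move_gripper(0.6,20); print('open',arm.read_opening(),arm.read_finger_force(),arm.read_ft_force())
arm.line_to([.598,-.288,.087],.03,q1); print(arm.read_ft_force())
arm.move_gripper(1.0); arm.line_to([.598,-.288,.2],.2)
arm.movep([.49,-.27,.36],q0)
T=toolT(); im=snapshot("wrist"); np.save("T2.npy",T); cv2.imwrite("pics/w2.png",im); print(arm.read_time())
cv2.imwrite("pics/s2.png",snapshot("scene"))
```

```text
[0.46154845 0.28863706 0.26632708]
open 0.8187333348675897 26.30527138710022 [ 1.17235438 -0.56531504  2.60253304]
[-3.65142793 -4.7122523   5.49452334]
10.7583
```

View pics/w2.png

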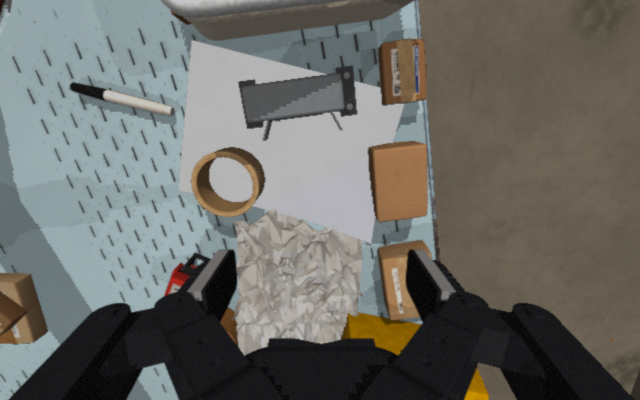

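The top-down view shows the reader around (297,98), its lips at (266,128) and (337,120), the parcel top at (371..427, 142..220), and the tape at (228,182). I'll measure from this.

Run:
```python
from h import *
np.set_printoptions(precision=3,suppress=True)
T=np.load("T2.npy"); im=cv2.imread("pics/w2.png"); hsv=cv2.cvtColor(im,cv2.COLOR_BGR2HSV)
def big(m,roi):
    k=np.zeros_like(m); x0,x1,y0,y1=roi; k[y0:y1,x0:x1]=m[y0:y1,x0:x1]
    k=cv2.morphologyEx(k,cv2.MORPH_OPEN,np.ones((3,3)))
    return max(cv2.findContours(k,cv2.RETR_EXTERNAL,cv2.CHAIN_APPROX_NONE)[0],key=cv2.contourArea)
for n,m,roi,z in [('parcel',cv2.inRange(hsv,(5,70,60),(20,255,255)),(360,440,130,225),.056),
 ('reader all',cv2.inRange(hsv,(0,0,0),(180,90,125)),(234,360,62,132),.05),
 ('tape',cv2.inRange(hsv,(5,50,60),(30,255,255)),(185,270,140,222),.048)]:
    c=big(m,roi); P=cast('wrist',c.reshape(-1,2),z,T)[:,:2]; r=cv2.minAreaRect(np.float32(P)); print(n,r,'\n',cv2.boxPoints(r),P.max(0),P.min(0))
print('feet corners',cast('wrist',[(239,82),(247,129),(345,66),(356,114)],.003,T))
print('lips tips top',cast('wrist',[(266,139),(341,130)],.029,T),'roots',cast('wrist',[(270,121),(331,113)],.029,T))
a=cv2.resize(im[55:230,180:440],None,fx=3,fy=3,interpolation=cv2.INTER_CUBIC); cv2.imwrite("pics/w2c.png",a)
```

```text
parcel ((0.5929095149040222, -0.28685057163238525), (0.07107255607843399, 0.1047644391655922), 5.207639217376709) 
 [[ 0.553 -0.238]
 [ 0.562 -0.342]
 [ 0.633 -0.336]
 [ 0.624 -0.231]] [ 0.631 -0.234] [ 0.553 -0.341]
reader all ((0.46776238083839417, -0.17286160588264465), (0.15117807686328888, 0.07322527468204498), 8.871238708496094) 
 [[ 0.387 -0.148]
 [ 0.399 -0.221]
 [ 0.548 -0.197]
 [ 0.537 -0.125]] [ 0.539 -0.137] [ 0.393 -0.217]
tape ((0.36176007986068726, -0.2819312810897827), (0.10033666342496872, 0.09177771210670471), 59.05168914794922) 
 [[ 0.297 -0.301]
 [ 0.375 -0.349]
 [ 0.427 -0.263]
 [ 0.348 -0.215]] [ 0.412 -0.237] [ 0.314 -0.331]
feet corners [[ 0.381 -0.153  0.003]
 [ 0.385 -0.216  0.003]
 [ 0.526 -0.137  0.003]
 [ 0.541 -0.2    0.003]]
lips tips top [[ 0.416 -0.228  0.029]
 [ 0.518 -0.22   0.029]] roots [[ 0.424 -0.205  0.029]
 [ 0.505 -0.197  0.029]]
```

View pics/w2c.png

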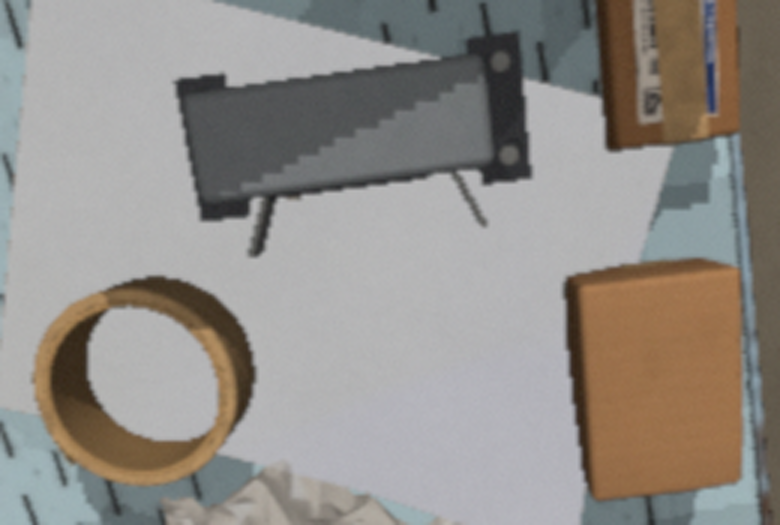

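```bash
cat >> h.py <<'E'
def tip(c,yaw,w,h,s,end=64,bias=.002):
    """tip a box (centre c, width w along e, height h) towards -e, fingers on its +e face"""
    e=np.array([np.cos(yaw),np.sin(yaw),0]); up=np.array([0,0,1.]); c=np.r_[c,0]; q=down(yaw-np.pi/2)
    piv=c-e*w/2
    tcp=lambda a,z: piv+e*(a+.011)+up*(z+.073)
    arm.movep(tcp(w+.016,s+.10),q); arm.line_to(tcp(w+.016,s),.2)
    f0=arm.read_ft_force(); a=w+.016
    while a>w-.015:
        a-=.0015; arm.line_to(tcp(a,s),.05)
        if abs((arm.read_ft_force()-f0)@e)>.7: break
    print('contact at',round(a-w,4),arm.read_ft_force()-f0)
    piv=piv+e*(a-w)
    for t in np.radians(np.arange(4,end+1,4)):
        C,S=np.cos(t),np.sin(t); w2=w-bias
        arm.line_to(tcp(C*w2-S*s,S*w2+C*s),.08)
        print(int(np.degrees(t)+.5),(arm.read_ft_force()-f0).round(1))
    arm.pause(.4); p=arm.read_tool_pos(); arm.line_to(p+up*.08,.25)
E
python3 - <<'E'
from h import *
arm.move_gripper(0.0)
tip([.598,-.288],.09,.070,.056,.045)
arm.movep([.49,-.27,.36],down(0)); np.save("T3.npy",toolT())
cv2.imwrite("pics/w3.png",snapshot("wrist")); cv2.imwrite("pics/s3.png",snapshot("scene")); print(arm.read_time())
E
```

```text
contact at 0.0145 [ 0.79118415  0.02922627 -1.02713748]
4 [-0.  -0.  -1.2]
8 [ 0.1 -0.3 -1.3]
12 [ 1.6 -1.  -1.8]
16 [ 0.   0.3 -1.4]
20 [ 0.9  0.3 -1.2]
24 [ 0.8  0.3 -1.2]
28 [ 1.1 -0.7 -1.1]
32 [ 0.3 -0.7 -0.1]
36 [ 0.8  0.1 -1.3]
40 [ 1.3  0.1 -1.2]
44 [ 0.7  0.6 -0.9]
48 [ 0.7 -0.2 -1.4]
52 [ 1.  -1.  -0.7]
56 [ 0.4 -0.8 -1.3]
60 [-0.3 -0.7 -1.4]
64 [ 0.8 -0.6 -1. ]
19.75
```

View pics/w3.png

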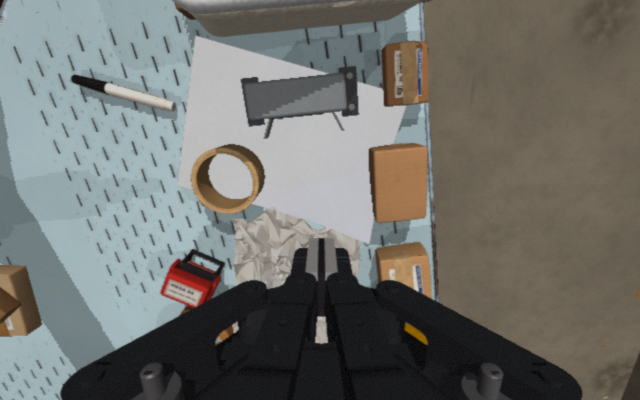

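Force noise triggered a false contact, so the parcel wasn't touched. I'll use a higher threshold, averaged over several readings.

```bash
python3 - <<'E'
s=open('h.py').read()
s=s.replace("    while a>w-.015:\n        a-=.0015; arm.line_to(tcp(a,s),.05)\n        if abs((arm.read_ft_force()-f0)@e)>.7: break\n",
"""    arm.line_to(tcp(w+.004,s),.08); a=w+.004; arm.pause(.1); f0=np.mean([arm.read_ft_force() for _ in range(10)],0)
    while a>w-.006:
        a-=.001; arm.line_to(tcp(a,s),.04)
        f=np.mean([arm.read_ft_force() for _ in range(10)],0)-f0
        if f@e>1.2: break
""")
open('h.py','w').write(s)
E
python3 - <<'E'
from h import *
tip([.598,-.288],.09,.070,.056,.045,bias=.003)
arm.movep([.49,-.27,.36],down(0)); np.save("T4.npy",toolT())
cv2.imwrite("pics/w4.png",snapshot("wrist")); cv2.imwrite("pics/s4.png",snapshot("scene")); print(arm.read_time())
E
```

```text
contact at -0.003 [ 1.53731669  0.12483715 -0.64786794]
4 [1.5 1.  0.2]
8 [ 2.2  0.5 -0.5]
12 [ 1.2  2.2 -0.6]
16 [2.  0.1 0.8]
20 [ 1.4  0.4 -0.1]
24 [0.7 0.5 0.1]
28 [ 1.9 -0.1  0.6]
32 [1.2 0.8 1.7]
36 [1.4 0.8 2.6]
40 [2.1 0.3 4.4]
44 [2.4 0.3 5.5]
48 [ 0.9 -0.3  6.6]
52 [ 1.2 -1.   7.6]
56 [ 1.2 -0.2  8.5]
60 [-1.   1.3 11.4]
64 [-0.9  0.8 13.2]
29.8333
```

View pics/w4.png

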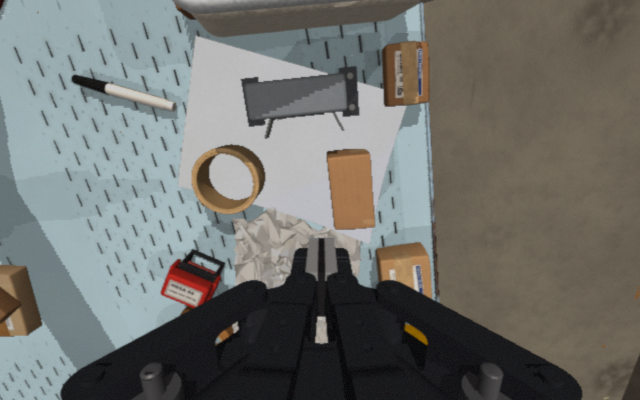

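The first quarter turn is done: the parcel stands 70 mm high, with its top at (328..374, 150..229). I'll measure it and tip it again.

```bash
cat >> h.py <<'E'
def quad(name,T,roi,z,lo=(5,70,60)):
    hsv=cv2.cvtColor(cv2.imread(name),cv2.COLOR_BGR2HSV); m=cv2.inRange(hsv,lo,(20,255,255)); k=m*0
    x0,x1,y0,y1=roi; k[y0:y1,x0:x1]=m[y0:y1,x0:x1]
    c=max(cv2.findContours(k,cv2.RETR_EXTERNAL,cv2.CHAIN_APPROX_NONE)[0],key=cv2.contourArea)
    r=cv2.minAreaRect(np.float32(cast('wrist',c.reshape(-1,2),z,T)[:,:2])); return r,cv2.boxPoints(r)
E
python3 - <<'E'
from h import *
np.set_printoptions(precision=3,suppress=True)
T=np.load('T4.npy')
print(quad('pics/w4.png',T,(318,384,140,238),.07))
print(cast('wrist',[(328,152),(370,150),(374,227),(334,229)],.07,T))
E
```

```text
(((0.5274948477745056, -0.2919946312904358), (0.053237609565258026, 0.10551844537258148), 6.4132866859436035), array([[ 0.495, -0.243],
       [ 0.507, -0.347],
       [ 0.56 , -0.341],
       [ 0.548, -0.237]], dtype=float32))
[[ 0.498 -0.243  0.07 ]
 [ 0.549 -0.241  0.07 ]
 [ 0.559 -0.343  0.07 ]
 [ 0.506 -0.346  0.07 ]]
```

Run:
```python
from h import *
tip([.529,-.293],.10,.056,.070,.058,end=52,bias=.003)
arm.movep([.49,-.27,.36],down(0)); np.save("T5.npy",toolT())
cv2.imwrite("pics/w5.png",snapshot("wrist")); cv2.imwrite("pics/s5.png",snapshot("scene")); print(arm.read_time())
```

```text
contact at -0.002 [1.28147581 0.98150797 1.94014608]
4 [3.6 1.5 3.1]
8 [4.4 0.6 3.9]
12 [2.1 0.8 5.7]
16 [1.5 1.5 5. ]
20 [ 1.4 -1.   3.9]
24 [ 0.  -0.5  0.7]
28 [-1.2  0.7  1.2]
32 [-0.5  0.6  0.4]
36 [-1.7  0.7  0.1]
40 [-1.   0.7 -0.5]
44 [-1.5  0.4 -0.8]
48 [-0.8  0.9  0.2]
52 [-1.2  1.4 -0.5]
38.725
```

View pics/w5.png

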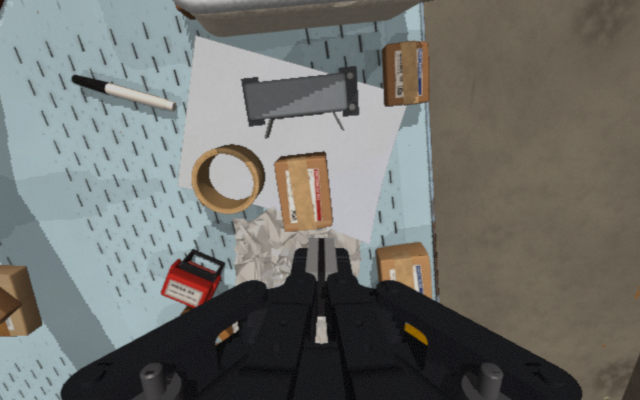

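The label is now up, with the parcel's top at about (275..332, 153..231). That was my last allowed picture, so from here I work on numbers only.

Run:
```python
from h import *
np.set_printoptions(precision=3,suppress=True)
T=np.load('T5.npy')
print(quad('pics/w5.png',T,(270,345,145,234),.056,(5,50,60)))
print(cast('wrist',[(276,157),(327,152),(332,227),(286,231)],.056,T))
```

```text
(((0.4655289947986603, -0.3004181385040283), (0.06894232332706451, 0.10545122623443604), 6.14451789855957), array([[ 0.426, -0.252],
       [ 0.437, -0.357],
       [ 0.505, -0.349],
       [ 0.494, -0.244]], dtype=float32))
[[ 0.431 -0.252  0.056]
 [ 0.497 -0.245  0.056]
 [ 0.504 -0.349  0.056]
 [ 0.44  -0.355  0.056]]
```

Run:
```python
from h import *
np.set_printoptions(precision=3,suppress=True)
R=np.array([.462,-.184]); h=.085; d=np.array([-np.sin(h),np.cos(h)]); q=down(h)
P=lambda a,z:np.r_[R+d*a,z]
arm.movep(P(-.205,.20),q); arm.move_gripper(.45)
arm.line_to(P(-.205,.105),.15); arm.pause(.1); f0=arm.read_ft_force(); print('f0',f0)
for a in np.linspace(-.175,-.0615,10):
    arm.line_to(P(a,.105),.05); print(round(a,3),(arm.read_ft_force()-f0).round(1))
arm.line_to(P(-.085,.105),.1); arm.line_to(P(-.12,.25),.2)
arm.movep([.47,-.30,.36],down(0)); np.save("T6.npy",toolT())
cv2.imwrite("pics/w6.png",snapshot("wrist")); cv2.imwrite("pics/s6.png",snapshot("scene")); cv2.imwrite("pics/d6.png",snapshot("side")); print(arm.read_time())
```

```text
f0 [ 0.309  0.541 -0.638]
-0.175 [-0.8 -0.3  0.8]
-0.162 [ 1.  -0.6  1.1]
-0.15 [-0.7 -0.3 -0.3]
-0.137 [-0.7 -0.7  0.8]
-0.125 [ 0.6 -1.   1.8]
-0.112 [-0.5 -0.5 -0.4]
-0.099 [ 0.  -0.1  0.9]
-0.087 [-0.4 -0.2  0.5]
-0.074 [-0.1 -1.6  0.5]
-0.062 [-0.  -0.9 -0.7]
47.1667
```

Run:
```python
from h import *
np.set_printoptions(precision=3,suppress=True)
R=np.array([.462,-.184]); h=.085; d=np.array([-np.sin(h),np.cos(h)]); n=np.array([np.cos(h),np.sin(h)])
T=np.load('T6.npy'); c=camera_info('wrist')
M=np.linalg.inv(T@c['T_tool_cam'])
def proj(p): v=M[:3,:3]@p+M[:3,3]; return np.array([c['fx']*v[0]/v[2]+c['cx'],c['fy']*v[1]/v[2]+c['cy']]).round()
print('reader px',proj(np.r_[R,.092]),'lane -0.12',proj(np.r_[R-d*.12,.056]))
im=cv2.imread('pics/w6.png'); hsv=cv2.cvtColor(im,cv2.COLOR_BGR2HSV)
m=cv2.inRange(hsv,(5,50,60),(20,255,255)); m=cv2.morphologyEx(m,cv2.MORPH_OPEN,np.ones((3,3)))
for k in cv2.findContours(m,cv2.RETR_EXTERNAL,cv2.CHAIN_APPROX_NONE)[0]:
    if cv2.contourArea(k)>60:
        P=cast('wrist',k.reshape(-1,2),.056,T)[:,:2]-R; L=np.c_[P@d,P@n]
        print(cv2.boundingRect(k),'lane min',L.min(0),'max',L.max(0))
```

```text
reader px [314.  71.] lane -0.12 [323. 174.]
(1, 396, 32, 4) lane min [-0.468 -0.581] max [-0.46  -0.525]
(211, 341, 16, 17) lane min [-0.407 -0.205] max [-0.375 -0.175]
(0, 248, 47, 73) lane min [-0.311 -0.517] max [-0.188 -0.424]
(389, 225, 57, 67) lane min [-0.311  0.085] max [-0.204  0.166]
(203, 123, 74, 70) lane min [-0.136 -0.153] max [-0.047 -0.058]
(285, 87, 57, 33) lane min [-0.049 -0.038] max [-0.015  0.03 ]
(279, 28, 59, 23) lane min [ 0.03  -0.037] max [0.05 0.03]
(402, 0, 238, 400) lane min [-0.552  0.104] max [0.065 0.484]
```

The parcel spans -49 to +50 mm along the slot and sits 4 mm off across it. It is released and the arm is clear, so I'll hand it in.

```bash
python3 -c "
from station import ticket; print(ticket.finish_job())"
```

```text
the job is handed in; nothing more can be done
None
```

I tipped the parcel label side up in two quarter turns, pushed it into the reader and handed the job in. By my last measurement it sits centred under the arch to within a few millimetres, and the hand-in gave no verdict.

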